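# Set the extractor's click dial and start it

## Robot

A 6-joint arm with a two-finger parallel gripper is mounted at the origin on the work surface; the furniture and walls round the work are solid. World frame = base frame: x ahead of the robot, y to its left, z up, the work surface at z = 0. Lengths are in m, angles in rad, forces in N, time in s.
With the tool pointing down it reaches from about 0.35 to 0.975 m from the base axis. Payload 7.1 kg.
Tool frame: the origin (TCP) lies midway between the tips of the shut fingers; the grasp point (between the pads) lies 19 mm behind it; z points along the fingers, y is the direction in which the jaws open and shut (so a half turn about z gives the same grasp; the last joint's range is limited). The gripper opens to 88 mm and grips with 3 to 60 N. Pads are 20 mm wide; open, the fingers measure 115 mm over their backs; the gripper's body (75 mm by 178 mm) begins 61 mm behind the grasp point.
Start: joints at [1.206, 0.423, 1.63, -0, 1.089, -0.019], TCP at [0.212, 0.588, 0.223] pointing down, gripper open.
Joint ranges: [-3, 3], [-0.9, 2.11], [0.09, 2.58], [-1.31, 4.45], [0.11, 2.69], [-2.54, 2.54]. Speed limits (rad/s): [2.39, 2.39, 3.01, 3.14, 3.14, 3.14].

## Interface

Orientations are given as [roll, pitch, yaw] about the fixed x, y, z axes, in that order (R = Rz(yaw) Ry(pitch) Rx(roll)).
In Python, from workcell import ctrl gives the robot as it stands. Calls block until the motion is done:
- ctrl.goto(position, orientation): joint-space move of the TCP to a pose.
- ctrl.line_to(position, ori=None, speed=0.15, threshold=None): straight line of the TCP; ori=None keeps the orientation; speed is the mean speed in m/s. With threshold (N) it stops when the force on the tool has changed by that much, and returns True; else False.
- ctrl.goto_joints(angles): joint-space move.
- ctrl.move_gripper(opening, f_grip=None): finger opening in m; f_grip is the grip in N (None keeps the last); returns when the fingers have stopped.
- ctrl.dwell(seconds).
- ctrl.inverse_kinematics(position, orientation): joint angles nearest the present ones, or None.
- ctrl.read_camera(name): name is "side" or "top" or "wrist"; returns (picture, depth): 400x640x3 uint8, red, green, blue; 400x640 float32, m along the optical axis (not along the pixel's ray), 0 where there is no reading.
- ctrl.camera_model(name): a dict with "camera_matrix" (3x3 intrinsics, pixels), "T" (4x4, takes a point from camera to world coordinates); the wrist camera has in their place "mount" (4x4, takes a point from camera to tool coordinates, whose origin is the TCP and whose axes are the flange's). Camera axes: x right, y down, z forward; pixel columns grow to the right and rows downward; lengths in m; the calibration is good to about 2 mm. A picture is of the moment at which its call begins: read the wrist's pose just before it. camera_model takes no time and is no camera call.
A pose or a line that the arm cannot do raises ctrl.IKError and nothing moves.
- ctrl.close_job(): hands the job in, once; it reports no verdict.
Readings, each from a call of its own:
- ctrl.read_time_s(): time.
- ctrl.read_joint_pos(): joint angles.
- ctrl.read_dq(): joint speeds.
- ctrl.read_tau(): joint torques, N m.
- ctrl.read_tool_pos(): TCP position.
- ctrl.read_orientation(): TCP orientation.
- ctrl.read_ft_force(): force on the tool from outside, world axes, zero at the start.
- ctrl.read_torque(): the same for the moment, N m.
- ctrl.read_finger_gap(): finger opening in m.
Only numpy, scipy, OpenCV 4.12 (cv2) and the standard library are available. Lean on these libraries where they do the work, as an engineer would, in place of code of your own. Each camera call takes 0.05 s, during which the arm holds its last target. There are 200 camera calls.

## Task

On the dust extractor's control box, turn the big knurled dial clockwise with fingertip friction until it clicks in at the mark with three pips, without going past it; then push the flat start button all the way down and let it come up again. Do it all by touch: lift or carry nothing, keep off the mushroom-shaped stop button, and leave the things round the box where they are.

Things in the scene. Friction and masses are not known exactly. Their poses are not given: they have to be found in the camera images.
- ctrl: grey control box, fixed to the table, 160x210x45 mm (x, y, z), origin at the centre of its underside, turned by up to 0.4 rad about the vertical. On its flat top (45 mm above the table): the dial at [0, -45] mm in the box frame, the start button at [-42, 68], the stop button at [42, 68]. Small round black pips on the box top round the near (-x) side of the dial, 65 mm from its axis, mark its four click positions with one, two, three and four pips, clockwise
- dial_top (a point): centre of the dial's flat top, on its vertical axis, 73 mm above the table. The dial is an aluminium disc 100 mm across, 20 mm thick, with knurled rim and smooth top: turn it with a fingertip pressed on the top some 35 mm from the axis and carried round in an arc, or along the rim. Pressed, the whole dial yields: 3 N plus 1.5 N per mm, at most 6 mm; 3 to 4 mm down gives enough grip
- pointer_tip (a point): outer end of the black line on the dial's top, 47 mm from the axis; the line points at the pips of the position that is set
- mark3 (a point): middle of the group of three pips on the box top
- dial (a joint): angle of the dial, rad, growing clockwise seen from above; click positions at 0 (one pip), 0.6 (two pips), 1.2 (three pips) and 1.8 (four pips), end stops just beyond the first and last. Let go anywhere between, it snaps into the nearest (up to about 0.07 N m to get over a click). It starts in the first or the second
- start (a joint): travel of the start button, m: 0 up, 0.006 fully down (5 N), springs back
- start_top (a point): middle of the top face of the start button: flat, black, 28 mm across, 67 mm above the table, in a low grey housing, the button nearer the robot
- stop (a joint): travel of the stop button, m: 0 up, 0.006 fully down (4 N)
- stop_top (a point): top of the mushroom-shaped black stop button, 42 mm across, 79 mm above the table; to be left alone
- tin_mid (a point): round wax tin, 68 across and 31 high, in front of the box (sizes in mm), loose, to be left alone; this point is its centre
- screws_mid (a point): closed cardboard screw box, 62x87x43, behind the box (sizes in mm), loose, to be left alone; this point is its centre
- tape_mid (a point): tape measure, 39x111x68, left of the box (sizes in mm), loose, to be left alone; this point is its centre
- pencil_mid (a point): flat carpenter's pencil, 176 long, behind the box (sizes in mm), loose, to be left alone; this point is its centre
- block_mid (a point): wooden offcut, 45x90x19, in front of the box near the buttons (sizes in mm), loose, to be left alone; this point is its centre

How it is judged:
By the outcome, as a careful person would: the job done as asked, in the order asked, and still so for the second after the job is handed in, with the robot touching nothing.
It also fails if it takes over 48 s, if anything falls off the work surface, if the arm or the gripper's body presses on something with over 40 N, if the wrist force passes 120 N, or if a joint passes its speed limit or range.

## Working session

There is one attempt and no reset: what is moved stays moved. The work goes in short steps, each a Python script; the robot and the scene stay as the last script left them, time stands still between calls to the robot, and variables do not carry over. Pictures are saved under pics/ and viewed, about 8 in all and at most 12, crops included, and the job is handed in when it is done.

```bash
mkdir -p pics; cat > h.py <<'E'
import numpy as np, cv2
from workcell import ctrl
def snap(cam,fn):
    im,d=ctrl.read_camera(cam); cv2.imwrite('pics/%s.png'%fn,im[:,:,::-1]); np.save('pics/%s.npy'%fn,d); return im,d
def px(cam,u,v,z=None,d=None,T=None):
    m=ctrl.camera_model(cam);K=np.array(m['camera_matrix']);T=np.array(m['T']) if T is None else T
    r=np.linalg.inv(K)@[u,v,1]
    if z is None: return T[:3,:3]@(r*d)+T[:3,3]
    w=T[:3,:3]@r; return T[:3,3]+w*(z-T[2,3])/w[2]
E
python3 - <<'E'
from h import *
snap('top','top0')
print(ctrl.camera_model('top'),ctrl.read_time_s())
E
```

```text
{'camera_matrix': array([[412.10936894,   0.        , 322.67320273],
       [  0.        , 412.10936894, 190.27665818],
       [  0.        ,   0.        ,   1.        ]]), 'T': array([[-0.01060847, -0.98450957,  0.17500962,  0.39865017],
       [-0.99973293,  0.00684895, -0.02207181,  0.00360421],
       [ 0.02053128, -0.17519703, -0.98431929,  0.90381759],
       [ 0.        ,  0.        ,  0.        ,  1.        ]])} 0.05
```

View pics/top0.png

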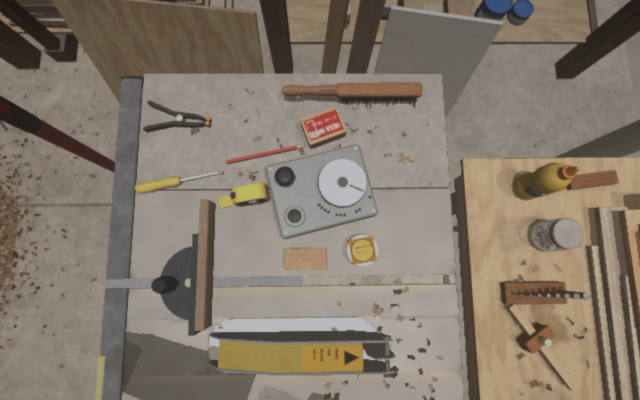

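The top view shows the box around (320,190), the dial at about (343,183), start at (294,215) and stop at (285,176). I'll enlarge this.

```bash
python3 - <<'E'
import cv2
im=cv2.imread('pics/top0.png')[135:245,255:385]
cv2.imwrite('pics/c0.png',cv2.resize(im,None,fx=5,fy=5,interpolation=cv2.INTER_CUBIC))
E
```

```text
(no output)
```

View pics/c0.png

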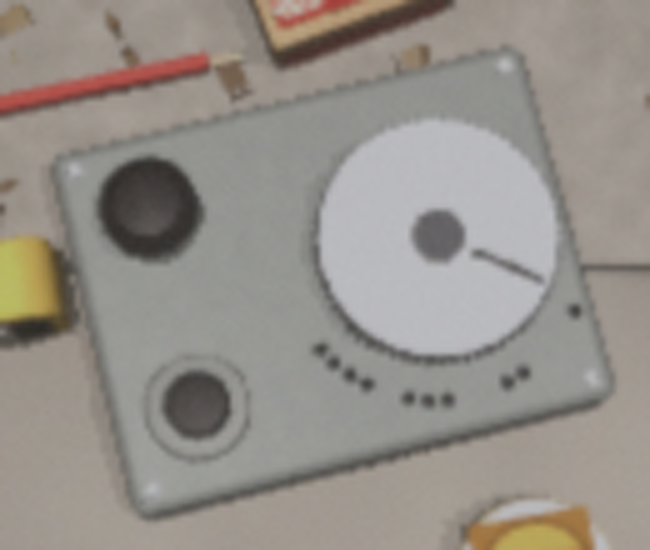

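```bash
cat >> h.py <<'E'
def cp(u,v): return (u+.5)/5-.5+255,(v+.5)/5-.5+135
E
python3 - <<'E'
from h import *
d=np.load('pics/top0.npy')
P={}
for n,(u,v,z) in dict(dial=(437.5,237,.073),hub=(438,236,.073),start=(197,404,.067),stop=(151,208,.079),m3=(428,401,.045),m1=(574,311,.045),m2=(515,378,.045),m4=(344,367,.045),tip=(543,281,.073)).items():
    a,b=cp(u,v); P[n]=px('top',a,b,z); print(n,P[n].round(4), px('top',a,b,d=d[round(b),round(a)]).round(4))
ax=P['stop']-P['start']; print('yaw',np.arctan2(ax[1],ax[0]))
ay=(P['stop']+P['start'])/2-P['dial']; print('yaw',np.arctan2(-ay[0],ay[1]),np.hypot(*ay[:2]),np.hypot(*ax[:2]))
for k in('m1','m2','m3','m4','tip'):
    w=P[k]-P['dial'];print(k,np.arctan2(w[1],w[0]),np.hypot(*w[:2]))
for u in (150,157,165,172,197,225,232,240): # across start housing
    a,b=cp(u,404); print(u,px('top',a,b,d=d[round(b),round(a)])[2].round(4))
c=P['dial']
for y in(-1.2,-.6,0,.6,1.57,2.2): print(y,ctrl.inverse_kinematics([c[0],c[1]-.035,.1],[np.pi,0,y]))
print(ctrl.read_orientation(),ctrl.read_ft_force())
E
```

```text
dial [ 0.5634 -0.0552  0.073 ] [ 0.5634 -0.0552  0.073 ]
hub [ 0.5638 -0.0554  0.073 ] [ 0.5638 -0.0554  0.0731]
start [0.4958 0.0438 0.067 ] [0.4959 0.0439 0.0664]
stop [0.575  0.0621 0.079 ] [0.5754 0.0623 0.0771]
m3 [ 0.4989 -0.0519  0.045 ] [ 0.4987 -0.0518  0.0465]
m1 [ 0.5366 -0.1144  0.045 ] [ 0.536  -0.1139  0.0489]
m2 [ 0.5083 -0.0887  0.045 ] [ 0.5082 -0.0886  0.0455]
m4 [ 0.5135 -0.0168  0.045 ] [ 0.5137 -0.0168  0.0435]
tip [ 0.5447 -0.0982  0.073 ] [ 0.5446 -0.0981  0.0733]
yaw 0.22722898827607738
yaw 0.2528336783697518 0.11172961346824643 0.08127889615428649
m1 -1.9950494255986024 0.0649799695446409
m2 -2.595703194822227 0.06447068695649205
m3 3.0900126041573834 0.06460701413745917
m4 2.485335980785704 0.06294807547694395
tip -1.9807699312010276 0.046883519037294645
150 0.0569
157 0.0564
165 0.0645
172 0.067
197 0.0664
225 0.0662
232 0.0556
240 0.0558
-1.2 None
-0.6 [-1.79593019e-01  5.13164546e-01  1.82808067e+00 -4.44089210e-16
  8.00347434e-01  1.99120331e+00]
0 [-1.79593019e-01  5.13164546e-01  1.82808067e+00 -4.44089210e-16
  8.00347434e-01  1.39120331e+00]
0.6 [-1.79593019e-01  5.13164546e-01  1.82808067e+00 -4.44089210e-16
  8.00347434e-01  7.91203308e-01]
1.57 [-1.79593019e-01  5.13164546e-01  1.82808067e+00 -4.44089210e-16
  8.00347434e-01 -1.78796692e-01]
2.2 [-0.17959302  0.51316455  1.82808067  0.          0.80034743 -0.80879669]
[-3.14013936e+00 -4.15193326e-05  2.79584328e+00] [ 0.13513294 -0.32725536  0.19501012]
```

The dial starts at one pip, so it needs +1.2 rad. The start housing is 56 mm high, which leaves it clear of the fingertip. I'll make the first stroke with the shut fingers.

```bash
cat >> h.py <<'E'
C=np.array([.5636,-.0553]); PI=np.pi
def pose(a,z,r=.035): return [C[0]+r*np.cos(a),C[1]+r*np.sin(a),z],[PI,0,a+PI]
def stroke(a0,da,press=.0035,n=8):
    p,o=pose(a0,.09); ctrl.line_to(p,o,.15)
    f0=np.array(ctrl.read_ft_force())
    hit=ctrl.line_to(pose(a0,.066)[0],None,.015,2.0)
    z=ctrl.read_tool_pos()[2]; print('contact',hit,z,np.array(ctrl.read_ft_force())-f0)
    if not hit: ctrl.line_to(p,None,.1); return
    zt=max(z,.0715)-press
    ctrl.line_to(pose(a0,zt)[0],None,.02)
    print('pressed',ctrl.read_tool_pos()[2],np.array(ctrl.read_ft_force())-f0)
    for k in range(1,n+1):
        q,o=pose(a0-da*k/n,zt); ctrl.line_to(q,o,.03)
        if k%2==0: print(k,(np.array(ctrl.read_ft_force())-f0).round(2))
    ctrl.dwell(.2)
    ctrl.line_to(pose(a0-da,.095)[0],None,.06)
E
python3 - <<'E'
from h import *
ctrl.move_gripper(0.0)
ctrl.goto(*pose(-.7,.14))
stroke(-.7,1.2)
print(ctrl.read_time_s())
q,o=pose(-1.9,.15); q[1]-=.15;q[0]-=.05; ctrl.line_to(q,o,.25)
im,d=snap('top','top1')
c=im[135:245,255:385,::-1]
cv2.imwrite('pics/c1.png',cv2.resize(c,None,fx=5,fy=5,interpolation=cv2.INTER_CUBIC)); print(ctrl.read_time_s())
E
```

```text
contact True 0.07253324648276417 [-0.48233217  0.28515808  3.69579576]
pressed 0.06957199539037535 [-1.90067062 -0.39875941  9.19544177]
2 [1.26 0.94 7.89]
4 [-0.88 -1.95  8.35]
6 [ 0.91 -1.82  7.24]
8 [-1.78 -1.37  8.6 ]
9.375
10.2417
```

View pics/c1.png

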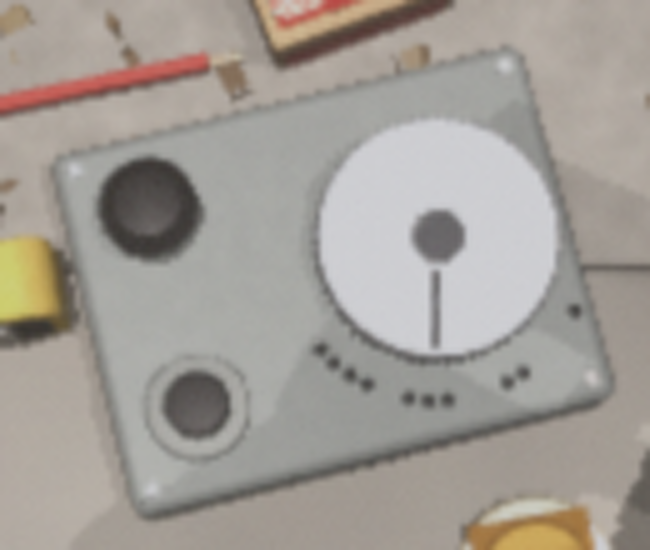

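The pointer, with its tip at crop (435,346), now points at the three pips at (428,401). I'll check the angle numerically and press start if it agrees.

```bash
python3 - <<'E'
from h import *
w=px('top',*cp(435,346),.073)[:2]-C; a=np.arctan2(w[1],w[0]); turned=(-1.981-a)%(2*PI); print('turned',turned,np.hypot(*w))
assert abs(turned-1.2)<.1
S=[.4958,.0438]; o=[PI,0,.24+PI/2]
ctrl.line_to([.45,-.2,.17],None,.25)
ctrl.goto([*S,.15],o)
ctrl.line_to([*S,.082],None,.15)
f0=np.array(ctrl.read_ft_force()); 
hit=ctrl.line_to([*S,.062],None,.015,1.5)
print(hit,ctrl.read_tool_pos(),(np.array(ctrl.read_ft_force())-f0).round(2))
for z in (.063,.062,.0615,.061,.0605,.060,.0595,.059):
    ctrl.line_to([*S,z],None,.02); ctrl.dwell(.1)
    f=np.array(ctrl.read_ft_force())-f0; print(z,ctrl.read_tool_pos()[2].round(5),f.round(2))
    if f[2]>14: break
ctrl.dwell(.2)
ctrl.line_to([*S,.16],None,.12)
q=[.42,.28,.2]; ctrl.line_to(q,None,.25)
im,d=snap('top','top2')
c=im[75:275,200:400,::-1]
cv2.imwrite('pics/c2.png',cv2.resize(c,None,fx=3,fy=3,interpolation=cv2.INTER_CUBIC)); print(ctrl.read_time_s())
E
```

```text
turned 1.2042588633646494 0.04553883637889047
True [0.49569852 0.04380305 0.06573868] [ 0.84 -0.09  3.  ]
0.063 0.06301 [-0.43  0.05  3.32]
0.062 0.062 [-1.26  0.43  5.38]
0.0615 0.06148 [-0.61 -0.61  5.41]
0.061 0.06127 [-2.18  0.25 10.17]
0.0605 0.06117 [-2.87  0.   14.52]
17.4083
```

View pics/c2.png

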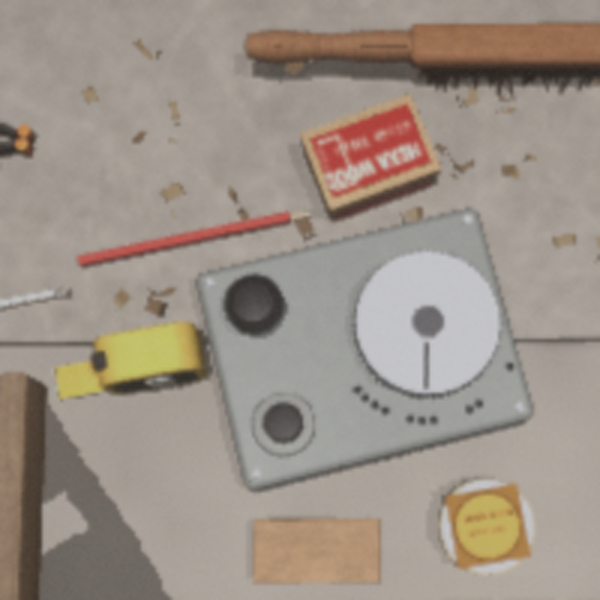

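The button bottomed at about 61.2 mm, where the force rose sharply. The pointer at (426,388) is still at three pips (422,420), and nothing around the box has moved. I'll check that the button has come up and hand in.

```bash
python3 - <<'E'
from h import *
d=np.load('pics/top2.npy');a,b=cp(197,404)
s=d[round(b)-2:round(b)+3,round(a)-2:round(a)+3]; print('start z',px('top',a,b,d=np.median(s))[2], 'before',px('top',a,b,d=np.median(np.load('pics/top0.npy')[round(b)-2:round(b)+3,round(a)-2:round(a)+3]))[2])
ctrl.close_job()
E
```

```text
start z 0.06590042917736016 before 0.0663711682223137
the job is handed in; nothing more can be done
```

The dial is set at three pips, the start button has been pushed fully down and let up again, and the job is handed in. The robot's clock read 17.4 s at the last check.

- **Dial:** I turned it clockwise from one pip to three pips in a single fingertip stroke, pressed 3 mm down with about 8–9 N. The camera measured 1.204 rad against the 1.2 rad wanted, and the pointer was still at three pips after the button press.
- **Start button:** It bottomed with the fingertip at about 61.2 mm, where the force jumped from 5 to 14.5 N. After release, the camera depth put its top at 65.9 mm. It read 66.4 mm before the press, and the difference is about the depth noise.
- **Surroundings:** I kept off the stop button. In the last picture the tin, screw box, tape measure, pencil and offcut looked unmoved, and the arm was clear of everything.

No check failed or disagreed.

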